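# Stand down and frame held upright on the service tray

## Task

Pull the service tray out of the low red cabinet by its black handle to its stop, then flip the yellow kickstand of the blue bicycle frame stub down past its centre so that it snaps fully down. Only then raise the leaning frame upright, and finish while still holding it upright in the gripper, because it tips over if let go. Leave the other things on the bench where they are.

Things in the scene. Friction and masses are not known exactly. Their poses are not given: they have to be found in the camera images.
- cabinet: Fixed low red sheet-metal cabinet, roof 85 mm above the bench, 230 mm wide, 270 mm deep, open in front. Origin at bench height, 170 mm before the middle of its front edge. Axes: x level, from the tray's handle into the cabinet (the tray slides out along -x); y level, roughly towards the robot; z up. Its front looks roughly to the robot's right (robot's -y), give or take 26 degrees.
- service_tray (a joint): How far the aluminium tray is pulled out, m: 0 in, 0.150 at the stop; starts 0 to 0.05. Tray 400 mm long, 184 mm wide, floor 18 mm and walls 36 mm above the bench; its front end with handle and frame stub is always outside the cabinet. It stays where it is left; pulling takes about 5 N.
- tray_handle (a point): Middle of the tray's black handle: a level round bar 10 mm thick, 110 mm long, 80 mm above the bench, along the cabinet's y, on two posts over the tray's red front lip (top 40 mm above the bench). Free from above; the frame stub begins 60 mm behind it (+x). Moves with the tray; axes as the cabinet's.
- frame_stub: Blue bicycle frame stub, 0.8 kg, hinged on the tray along its lower edge. Origin on the level hinge axis (along the cabinet's x, 35 mm above the bench); x along that axis, z up the frame, vertical when upright. It starts leaning 0.38 rad to the cabinet's +y on a stop, stays there while the stand is pushed, and can go 0.12 rad past upright. The heavy hub on its +y side tips it back whenever let go.
- tube_grip (a point): Grip point on the axis of the blue top tube: a round bar 26 mm thick, 130 mm long along the frame's x, 165 mm from the hinge axis along the frame's z. The point is at (-0.090, 0, 0.165) in the frame, 50 mm from the tube's -x end. Free on both sides; only thinner bars lie below it. Raising takes 1 to 4 N here. Axes as the frame's.
- kickstand (a joint): Angle of the yellow kickstand, rad: 0 folded (leg along the frame's +x, level), 1.45 fully down on its stop (leg along the frame's -z). An over-centre spring pulls it to the nearer end, centre 0.725: it takes about 3 N across the leg 90 mm from the pivot, and past the centre it snaps down by itself. While the tray is in, the cabinet's roof is in its way.
- stand_pivot (a point): Kickstand pivot, on the frame's side away from the robot, at (-0.008, -0.043, 0.100) in the frame; the leg turns about the frame's y axis. No part of the frame but the leg reaches more than 12 mm past it along +x. Axes as the frame's.
- stand_foot (a point): End of the kickstand's black rubber foot, on the leg's midline 113 mm from the pivot. The yellow leg is a flat bar 14 mm wide (frame's y) and 9 mm thick; the foot, 18 mm wide and 13 mm thick, is its last 18 mm. Its x axis points along the leg away from the pivot.
- spray_can: Bystander: can with a blue label, 60 mm across, 160 mm high; origin under its foot.
- oil_bottle: Bystander: white bottle with a yellow label and red cap, 60 mm across, 150 mm high; origin under its foot.
- wrench: Bystander: steel wrench lying flat along its x; origin under its middle.
- screwdriver: Bystander: screwdriver lying along its x; origin under its middle.
- lock_ring: Bystander: brass ring 56 mm across, 12 mm high, on the cabinet's roof; origin under its centre.
- parts_cup: Bystander: grey cup 70 mm across, 60 mm high, on the cabinet's roof; origin under its foot.
- chuck_blank: Bystander: upright aluminium cylinder 50 mm across and high; origin under its foot.

How it is judged:
By the outcome, as a careful person would: the job done as asked, in the order asked, and still so for the second after the job is handed in, while the arm keeps its last pose, push and grip.
It also fails if it takes over 58 s, if anything falls off the work surface, if the arm or the gripper's body presses on something with over 40 N, if the wrist force passes 120 N, or if a joint passes its speed limit or range.

## Robot

A 6-joint arm with a two-finger parallel gripper is mounted at the origin on the work surface. World frame = base frame: x ahead of the robot, y to its left, z up, the work surface at z = 0. Lengths are in m, angles in degrees, forces in N, time in s.
With the tool pointing down it reaches from about 0.25 to 0.725 m from the base axis. Payload 9.7 kg.
Tool frame: the origin (TCP) lies between the finger pads; the fingertips stand 19 mm ahead of it and the grasp point (between the pads) is the TCP; z points along the fingers, y is the line along which they close (so a half turn about z gives the same grasp; the last joint's range is limited). The gripper opens to 85 mm and grips with 20 to 120 N. Pads are 22 mm wide; open, the fingers measure 114 mm over their backs; the gripper's body (76 mm by 85 mm) begins 54 mm behind the grasp point. The pads swing forward as they close: fully open they stand 13 mm farther back than shut.
Start: joints at [-73.969, 4.979, 10.078, 95.1, 0, 90], TCP at [0.152, -0.529, 0.25] pointing down, gripper open.
Joint ranges: [-179.16, 179.16], [-48.56, 103.87], [-65.8, 70.77], [-126.05, 130.52], [-82.76, 87.17], [-180, 180]. Speed limits (degrees/s): [127.2, 127.2, 147.25, 180, 180, 180].

## Interface

Orientations are given as [roll, pitch, yaw] about the fixed x, y, z axes, in that order (R = Rz(yaw) Ry(pitch) Rx(roll)).
In Python, from workcell import telemetry, camera, calibration, workorder gives the robot as it stands.
- The arm moves only by the tool play_rows, never from a script. Its argument "increments" is a list of rows, each a list of 3 entries, a list of its own where there are three numbers: the shift along the tool's x, y, z in mm, then the turn, a rotation vector about the tool's x, y, z in degrees, then the closure, from 0 (fully open) to 1 (shut). In form: [[[x, y, z], [ax, ay, az], jaw], ...]. A call has 1 to 20 rows; each row is the pose to reach, as a shift and turn from the pose commanded when the call began, along the tool's axes at that moment; what a row does not reach only later rows make up. A row lasts 1/10 s, in which the tool goes at most 50 mm and 8.59 degrees, less where a joint would pass 70% of its speed; a pose out of reach is approached as far as the arm can. A call with a gripper value outside its range is refused whole. The fingers move at their own pace and stop on an object; "grip_force" is the grip in N (left out, the last holds). Time passes only in rows, so rows that repeat a pose let the fingers close. It gives the time, the measured TCP pose, the force, the opening and the grip force at its end, in the units of the state.
- telemetry.get_obs(): the state, without advancing time (a new reading comes with each control period).
- camera(name): name is "scene" or "top" or "wrist"; returns (picture, depth): 384x512x3 uint8, red, green, blue; 384x512 float32, m along the optical axis (not along the pixel's ray), 0 where there is no reading.
- calibration(name): a dict with "vertical_fov" (degrees; the focal length in pixels is half the picture's height over the tangent of half this angle, whatever the lens; pixels are square), "cx", "cy" (the principal point, pixels), "rvec" (rotation vector, rad) and "tvec" (3), from world to camera coordinates, as OpenCV has them; the wrist camera has in their place "hand_eye" (4x4, takes a point from camera to tool coordinates, whose origin is the TCP and whose axes are the flange's). Camera axes: x right, y down, z forward; pixel columns grow to the right and rows downward; lengths in m; the calibration is good to about 2 mm. A picture is of the moment at which its call begins: read the wrist's pose just before it. calibration takes no time and is no camera call.
- workorder.job_done(): hands the job in; it is judged then, once.
The state is a dict: "time": time; "q": joint angles; "qd": joint speeds; "joint_efforts": joint torques, N m; "ee_pos": TCP position; "tcp_rot": TCP orientation; "wrist_force": force on the tool from outside, world axes, zero at the start; "torque": the same for the moment, N m; "opening": finger opening in m; "grasp_force": force on a finger pad.
Only numpy, scipy, OpenCV 4.12 (cv2) and the standard library are available. Lean on these libraries where they do the work, as an engineer would, in place of code of your own. Each camera call takes 0.05 s, during which the arm holds its last target. There are 200 camera calls.

## Working session

There is one attempt and no reset: what is moved stays moved. The work goes in short steps, Python scripts to look and compute and a tool call to move; the robot and the scene stay as the last step left them, time stands still between calls to the robot, and variables do not carry over. Pictures are saved under pics/ and viewed, at most 10 in all, crops included, and the job is handed in when it is done.

Besides the shell and the picture viewer there is one more tool, called after "Emit:" as name(argument=value, ...), one argument or row to a line, values as JSON. play_rows: Moves the arm, as the interface text tells. Its arguments: {"type":"object","properties":{"increments":{"type":"array"},"grip_force":{"type":"number"}},"required":["increments"]}

```bash
mkdir -p pics; ls
cat > h.py <<'E'
import numpy as np, cv2
from workcell import telemetry, camera, calibration, workorder
from scipy.spatial.transform import Rotation as R
def tcp():
    o=telemetry.get_obs(); T=np.eye(4); T[:3,:3]=R.from_euler('xyz',o['tcp_rot'],degrees=True).as_matrix(); T[:3,3]=o['ee_pos']; return T
def cam(name):
    T=tcp(); im,d=camera(name); c=calibration(name)
    f=192/np.tan(np.radians(c['vertical_fov']/2))
    if 'hand_eye' in c: M=T@np.array(c['hand_eye'])
    else:
        W=np.eye(4); W[:3,:3]=cv2.Rodrigues(np.array(c['rvec'],float))[0]; W[:3,3]=np.ravel(c['tvec']); M=np.linalg.inv(W)
    v,u=np.mgrid[:384,:512]
    P=np.stack([(u-c['cx'])/f*d,(v-c['cy'])/f*d,d],-1)@M[:3,:3].T+M[:3,3]
    P[d==0]=np.nan
    return im,d,P
def save(n,im): cv2.imwrite('pics/'+n,im[:,:,::-1])
def rel(p,Rt=None):
    T=tcp(); return 1000*T[:3,:3].T@(np.array(p)-T[:3,3])
E
python3 - <<'E'
from h import *
a=cam('scene');b=cam('top')
np.savez('s0.npz',si=a[0],sP=a[2],ti=b[0],tP=b[2])
save('a.png',a[0]); save('b.png',b[0])
for n in('scene','top'): print(calibration(n))
print(telemetry.get_obs())
E
```

```text
pics
{'vertical_fov': 57.34685544838869, 'cx': 261.57391214076097, 'cy': 188.18233281098458, 'rvec': array([ 0.78730179,  2.48509027, -1.23453005]), 'tvec': array([ 0.40212307, -0.04973054,  1.47854652])}
{'vertical_fov': 47.03992726976978, 'cx': 264.5191388151956, 'cy': 181.14558766667807, 'rvec': array([ 2.18109718, -2.18113628,  0.09510861]), 'tvec': array([0.02124767, 0.48966023, 1.59980091])}
{'time': 0.1, 'q': array([-7.39687301e+01,  5.00871290e+00,  1.00398873e+01,  9.51000030e+01,
        3.71057166e-04,  8.99998338e+01]), 'qd': array([ 0.05329837, -0.02934796,  0.21157347,  0.00103664, -0.01314669,
        0.08001086]), 'joint_efforts': array([ 1.71218337e-03, -5.21561623e+01,  4.65654445e+01,  1.60227797e-02,
        4.35744948e-05, -1.32918862e-05]), 'ee_pos': array([ 0.15184104, -0.52843776,  0.24965462]), 'tcp_rot': array([-1.79931171e+02, -3.71256611e-04,  1.60314357e+01]), 'wrist_force': array([ 0.55529279,  0.38334429, -0.16944332]), 'torque': array([-0.01495144, -0.00509769, -0.01825658]), 'grasp_force': 0.0, 'opening': 0.0858406864853508}
```

View pics/a.png

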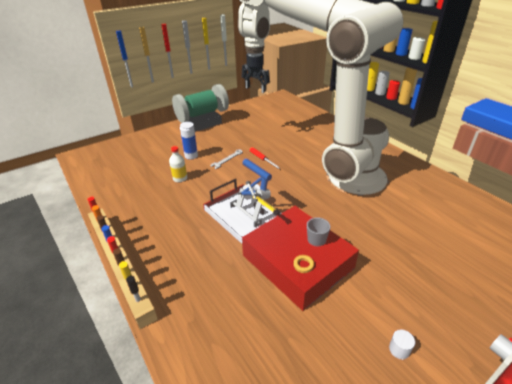

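View pics/b.png

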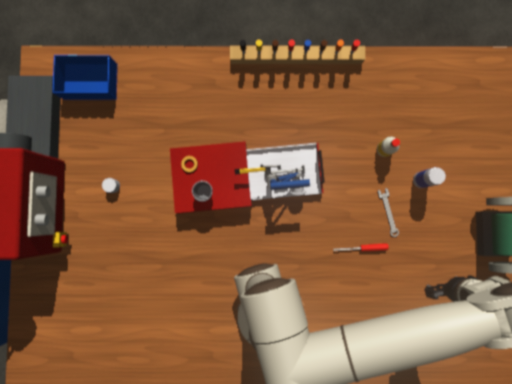

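The scene view shows the red cabinet at about (300,255), with the tray, blue frame and handle in front of it at about (225,190). In the top view, the cabinet is at (210,177), the handle is at about (318,170), the blue tube at (290,184) and the yellow leg at (250,170). Next I measure these points.

```bash
cat > m.py <<'E'
from h import *
def masks(im,P):
    h=cv2.cvtColor(im,cv2.COLOR_RGB2HSV).astype(int); H,S,V=h[...,0],h[...,1],h[...,2]
    z=P[...,2]; near=(np.abs(P[...,0]-.47)<.22)&(np.abs(P[...,1]+.05)<.4)
    return dict(roof=near&((H<8)|(H>172))&(S>150)&(np.abs(z-.085)<.012),
     blue=near&(H>100)&(H<125)&(S>110)&(z>.13)&(z<.24)&(P[...,1]>-.36),
     yellow=near&(H>18)&(H<32)&(S>150)&(z>.04)&(z<.25)&(P[...,1]>-.3),
     dark=near&(V<75)&(np.abs(z-.08)<.018))
E
python3 - <<'E'
from m import *
s=np.load('s0.npz')
for k in 'st':
    im,P=s[k+'i'],s[k+'P']
    for n,m in masks(im,P).items():
        p=P[m]
        if len(p)<4: print(k,n,len(p));continue
        r=cv2.minAreaRect((p[:,:2]*1000).astype(np.float32))
        print(k,n,len(p),'med',np.nanmedian(p,0).round(3),'z',np.percentile(p[:,2],[5,95]).round(3),'rect',np.round(r[0],0),np.round(r[1],0),round(r[2],1),'box',np.round(cv2.boxPoints(r)).tolist() if n in('roof','dark') else '')
# blob of blue/dark in zoom
im=s['ti'];save('c.png',cv2.resize(im[130:220,220:340],None,fx=6,fy=6,interpolation=2))
E
```

```text
s roof 4426 med [0.517 0.23  0.085] z [0.082 0.088] rect [503. 216.] [233. 272.] 5.6 box [[374.0, 340.0], [400.0, 69.0], [632.0, 92.0], [606.0, 362.0]]
s blue 208 med [ 0.475 -0.034  0.196] z [0.156 0.202] rect [478. -57.] [ 28. 125.] 5.2 box 
s yellow 193 med [0.532 0.275 0.098] z [0.095 0.15 ] rect [533. 160.] [312.  52.] 83.1 box 
s dark 3
t roof 4225 med [0.499 0.201 0.085] z [0.079 0.091] rect [500. 215.] [231. 270.] 5.5 box [[372.0, 338.0], [398.0, 69.0], [628.0, 91.0], [602.0, 360.0]]
t blue 216 med [ 0.469 -0.051  0.199] z [0.15  0.205] rect [477. -59.] [ 34. 122.] 5.1 box 
t yellow 69 med [0.519 0.074 0.149] z [0.119 0.154] rect [528. 164.] [289.  25.] 84.6 box 
t dark 334 med [0.439 0.231 0.086] z [0.08  0.094] rect [472.  41.] [109. 481.] 16.5 box [[351.0, 256.0], [488.0, -205.0], [593.0, -174.0], [456.0, 288.0]]
```

View pics/c.png

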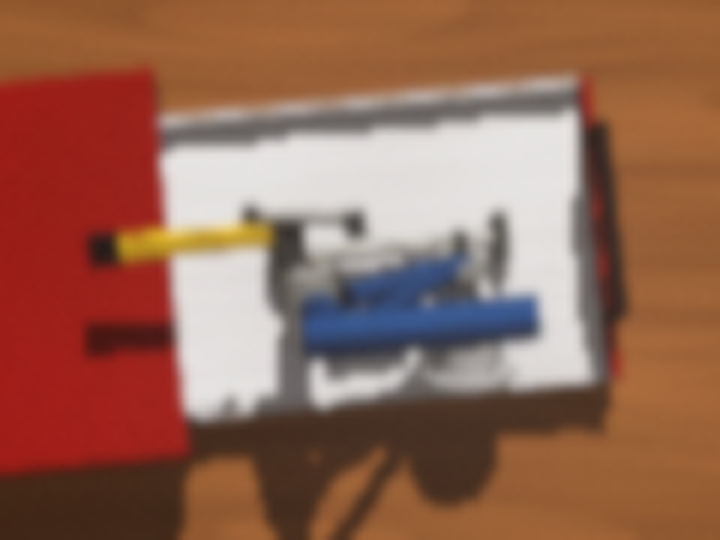

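The zoomed top view shows the handle bar running from crop (597,125) to (620,315), about (319.5,151) to (323.3,182.5) in the full picture. The tube runs from (305,325) to (538,315) in the crop. The yellow leg has its foot over the roof. I'll cast the handle ray and plan the grasp.

```bash
cat > g.py <<'E'
from h import *
CX=np.array([-.0955,.9954,0]);CX/=np.linalg.norm(CX);CZ=np.array([0,0,1.]);CY=np.cross(CZ,CX)
C0=np.array([.531,-.0885,0]); RC=np.c_[CX,CY,CZ]
w2c=lambda p:(np.array(p)-C0)@RC
c2w=lambda p:C0+RC@np.array(p)
def ray(name,u,v,z):
    c=calibration(name);f=192/np.tan(np.radians(c['vertical_fov']/2))
    Rr=cv2.Rodrigues(np.array(c['rvec'],float))[0];o=-Rr.T@np.ravel(c['tvec']);d=Rr.T@np.array([(u-c['cx'])/f,(v-c['cy'])/f,1]);return o+d*(z-o[2])/d[2]
def plan(pos,yaw=5.48,tilt=0):
    """tool down, yaw; tilt = rotation about cabinet x (rad)"""
    T=tcp();Rt=(R.from_rotvec(tilt*CX)*R.from_euler('xyz',[180,0,yaw],degrees=True)).as_matrix()
    print('shift',(1000*T[:3,:3].T@(np.array(pos)-T[:3,3])).round(1),'rot',np.degrees(R.from_matrix(T[:3,:3].T@Rt).as_rotvec()).round(2))
E
python3 - <<'E'
from g import *
s=np.load('s0.npz')
for u,v in((319.5,150.8),(323.3,182.5)):
    p=ray('top',u-.5,v-.5,.08);print('handle',p.round(4),w2c(p).round(4))
P=s['tP'];im=s['ti'];m=(im.max(2)<70)&(P[...,2]>.055)&(P[...,2]<.1)&(P[...,1]<-.06)&(P[...,1]>-.2)&(abs(P[...,0]-.53)<.1)
print(m.sum(),np.median(w2c(P[m]),0),np.percentile(w2c(P[m]),[5,95],axis=0))
print('tube c',w2c([.4775,-.058,.188]))
for n,(h0,h1) in dict(y=(18,32)).items():
    h=cv2.cvtColor(im,cv2.COLOR_RGB2HSV);m=(h[...,0]>h0)&(h[...,0]<h1)&(h[...,1]>150)&(P[...,1]<.12)&(P[...,2]>.1)&(abs(P[...,0]-.5)<.15)&(P[...,1]>-.1)
    q=w2c(P[m]);print('leg',m.sum(),np.percentile(q,[2,50,98],axis=0).round(4))
E
```

```text
handle [ 0.5949 -0.1724  0.08  ] [-0.0896 -0.0556  0.08  ]
handle [ 0.4817 -0.1847  0.08  ] [-0.091   0.0583  0.08  ]
41 [-0.08932962 -0.00521851  0.08351904] [[-0.0916449  -0.04606945  0.06953386]
 [-0.08658771  0.05682708  0.08870824]]
tube c [0.03546999 0.05034262 0.188     ]
leg 65 [[ 0.1123 -0.0071  0.1431]
 [ 0.1602 -0.002   0.149 ]
 [ 0.1964  0.0025  0.1554]]
```

Run:
```python
from g import *
for z in(.2,.08): p=c2w([-.0895,.001,z]); print(p); plan(p)
```

```text
[ 0.53855207 -0.17768641  0.2       ]
shift [ 468.5 -230.3   49.9] rot [-7.000e-02  1.000e-02  1.055e+01]
[ 0.53855207 -0.17768641  0.08      ]
shift [ 468.5 -230.1  169.9] rot [-7.000e-02  1.000e-02  1.055e+01]
```

Emit:
play_rows(
  increments=[
    [[45,-22,0],[0,0,2],0.5],
    [[90,-44,0],[0,0,5],0.5],
    [[135,-66,0],[0,0,8],0.5],
    [[180,-88,0],[0,0,10.5],0.5],
    [[225,-110,0],[0,0,10.5],0.5],
    [[270,-133,0],[0,0,10.5],0.5],
    [[315,-155,10],[0,0,10.5],0.5],
    [[360,-177,20],[0,0,10.5],0.5],
    [[405,-199,30],[0,0,10.5],0.5],
    [[440,-216,40],[0,0,10.5],0.5],
    [[468,-230,50],[0,0,10.5],0.5],
    [[468,-230,50],[0,0,10.5],0.5],
    [[468,-230,50],[0,0,10.5],0.5],
  ],
)

```text
time: 1.4
ee_pos: [0.5381, -0.1777, 0.1995]
tcp_rot: [-180.0, 0.1, 5.6]
wrist_force: [-0.5, -1.0, 0.2]
opening: 0.0427
grasp_force: 0.0
```

Run:
```python
from g import *
a=cam('wrist');save('d.png',a[0]);np.savez('w.npz',i=a[0],P=a[2])
o=telemetry.get_obs();print(o['ee_pos'],o['tcp_rot'],o['opening'],o['time'],o['q'].round(1))
plan(c2w([-.0895,.001,.08]))
im,P=a[0],a[2];q=(P-C0)@RC
m=(im.max(2)<70)&(abs(q[...,2]-.082)<.012)&(q[...,0]<-.06)&(q[...,0]>-.12)
print(m.sum(),np.median(q[m],0),np.percentile(q[m],[3,97],axis=0).round(4))
```

```text
[ 0.53789172 -0.17837291  0.20011943] [-1.79994632e+02  4.35946890e-02  5.55470788e+00] 0.04310076709957297 1.45 [-18.3   6.6   6.2  89.7  -0.  156.1]
shift [  0.8  -0.6 120.1] rot [-0.01  0.04  0.07]
1564 [-0.09188165 -0.00445487  0.08484584] [[-0.0961 -0.0539  0.0825]
 [-0.0879  0.0551  0.0865]]
```

View pics/d.png

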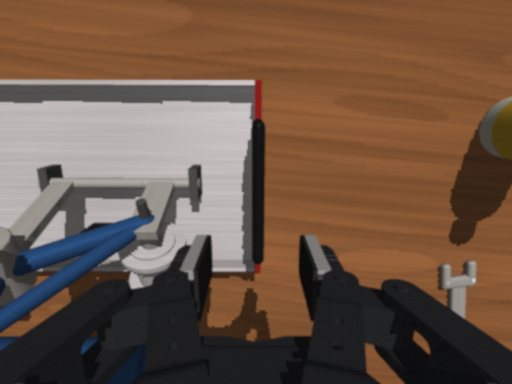

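The wrist view shows the handle bar at about (258,190), between the fingers, with the span free on both sides. It is 2 mm further out than planned. Going down and gripping.

Emit:
play_rows(
  increments=[
    [[1,1,40],[0,0,0],0.5],
    [[1,1.5,80],[0,0,0],0.5],
    [[1,1.5,105],[0,0,0],0.5],
    [[1,1.5,120],[0,0,0],0.5],
    [[1,1.5,120],[0,0,0],1],
    [[1,1.5,120],[0,0,0],1],
    [[1,1.5,120],[0,0,0],1],
    [[1,1.5,120],[0,0,0],1],
    [[1,1.5,120],[0,0,0],1],
  ],
  grip_force=50,
)

```text
time: 2.35
ee_pos: [0.5398, -0.1802, 0.0821]
tcp_rot: [179.9, -0.1, 5.5]
wrist_force: [-3.4, -0.6, 6.5]
opening: 0.0081
grasp_force: 49.4
```

Emit:
play_rows(
  increments=[
    [[0,5,0],[0,0,0],1],
    [[0,15,0],[0,0,0],1],
    [[0,27,0],[0,0,0],1],
    [[0,40,0],[0,0,0],1],
    [[0,55,0],[0,0,0],1],
    [[0,70,0],[0,0,0],1],
    [[0,82,0],[0,0,0],1],
    [[0,91,0],[0,0,0],1],
    [[0,96,0],[0,0,0],1],
    [[0,96,0],[0,0,0],1],
  ],
)

```text
time: 3.35
ee_pos: [0.5491, -0.2764, 0.0822]
tcp_rot: [179.9, -0.1, 5.5]
wrist_force: [-3.2, -3.6, 6.9]
opening: 0.0082
grasp_force: 49.6
```

Emit:
play_rows(
  increments=[
    [[0,4,0],[0,0,0],1],
    [[0,8,0],[0,0,0],1],
    [[0,12,0],[0,0,0],1],
    [[0,16,0],[0,0,0],1],
    [[0,16,0],[0,0,0],1],
  ],
)

```text
time: 3.85
ee_pos: [0.5502, -0.289, 0.0821]
tcp_rot: [-179.7, -0.1, 5.6]
wrist_force: [-5.8, 15.2, 11.8]
opening: 0.008
grasp_force: 50.4
```

Emit:
play_rows(
  increments=[
    [[0,3,0],[0,0,0],1],
    [[0,3,0],[0,0,0],1],
    [[0,3,0],[0,0,0],1],
  ],
)

```text
time: 4.15
ee_pos: [0.5502, -0.2891, 0.0821]
tcp_rot: [-179.5, -0.1, 5.7]
wrist_force: [-8.4, 29.1, 16.6]
opening: 0.008
grasp_force: 51.1
```

The TCP held still while the force rose from 15 to 29 N, so the tray is at its stop. Easing off, releasing, rising and looking again.

Emit:
play_rows(
  increments=[
    [[0,-4,0],[0,0,0],1],
    [[0,-5,0],[0,0,0],1],
    [[0,-5,0],[0,0,0],0.5],
    [[0,-5,0],[0,0,0],0.5],
    [[0,-5,0],[0,0,0],0.5],
    [[0,-5,-20],[0,0,0],0.5],
    [[0,-5,-60],[0,0,0],0.5],
    [[0,-5,-110],[0,0,0],0.6],
    [[0,-5,-160],[0,0,0],0.8],
    [[0,-5,-190],[0,0,0],1],
    [[0,-5,-190],[0,0,0],1],
  ],
)

```text
time: 5.25
ee_pos: [0.5509, -0.2899, 0.2758]
tcp_rot: [179.8, -0.4, 5.5]
wrist_force: [0.1, -0.5, -0.8]
opening: 0.0001
grasp_force: 0.0
```

Run:
```python
from g import *
from m import masks
for k in('top','scene','wrist'):
    im,d,P=cam(k);q=(P-C0)@RC
    save('e_%s.png'%k,im)
    h=cv2.cvtColor(im,cv2.COLOR_RGB2HSV).astype(int)
    box=(abs(q[...,0]+.05)<.22)&(abs(q[...,1])<.12)
    S=dict(hand=box&(im.max(2)<70)&(q[...,0]<-.17)&(q[...,0]>-.22)&(q[...,2]>.06)&(q[...,2]<.1),
      tube=box&(h[...,0]>100)&(h[...,0]<125)&(h[...,1]>110)&(q[...,2]>.175),
      leg=box&(h[...,0]>18)&(h[...,0]<32)&(h[...,1]>150)&(q[...,2]>.12)&(q[...,2]<.17)&(q[...,0]>-.06))
    for n,m in S.items():
        if m.sum()>4: print(k,n,m.sum(),np.percentile(q[m],[3,50,97],axis=0).round(4).tolist())
print(tcp()[:3,3],telemetry.get_obs()['wrist_force'])
```

```text
top hand 29 [[-0.2027, -0.0531, 0.0629], [-0.1994, -0.0022, 0.0829], [-0.1959, 0.0341, 0.0902]]
top tube 178 [[-0.1303, 0.0516, 0.1919], [-0.0711, 0.0602, 0.1996], [-0.0166, 0.0675, 0.2047]]
top leg 52 [[0.0039, -0.0049, 0.1421], [0.041, -0.0016, 0.1487], [0.0833, 0.0026, 0.1558]]
scene hand 9 [[-0.2043, -0.055, 0.081], [-0.1953, -0.0409, 0.0837], [-0.1942, 0.0374, 0.0882]]
scene tube 151 [[-0.1288, 0.0455, 0.1781], [-0.0591, 0.0519, 0.1976], [-0.0118, 0.0617, 0.2024]]
scene leg 56 [[0.0025, -0.0107, 0.1414], [0.0446, -0.0052, 0.1487], [0.0812, 0.0075, 0.1509]]
wrist hand 998 [[-0.2052, -0.0541, 0.0814], [-0.2011, -0.0017, 0.0848], [-0.1969, 0.055, 0.0866]]
wrist tube 5131 [[-0.1289, 0.049, 0.1782], [-0.0664, 0.0551, 0.1985], [-0.0231, 0.0693, 0.2022]]
wrist leg 64 [[0.0009, -0.0015, 0.1463], [0.0045, 0.0028, 0.1479], [0.0084, 0.0056, 0.1505]]
[ 0.54995226 -0.28930773  0.26941296] [-0.6379718   0.43792467 -0.08800454]
```

View pics/e_scene.png

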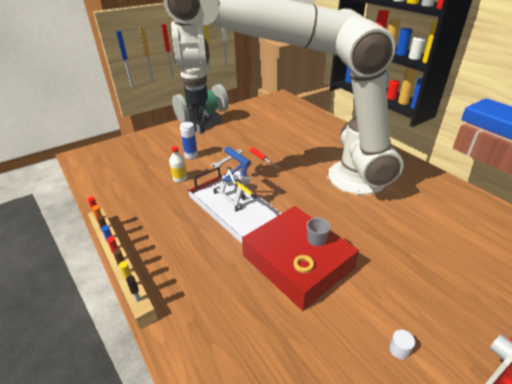

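The scene view shows the tray at full pull, with the frame leaning at about (240,165) and the leg now clear of the cabinet. Planning the kickstand push now.

Run:
```python
from g import *
o=telemetry.get_obs();print(w2c(o['ee_pos']).round(4))
th=.38;pv=np.array([-.007,-.0058,.144])
for a in(None,0,.2,.4,.6,.8,.95):
    if a is None: x,z=.085,.03
    else:
        x=.085*np.cos(a)+.0045*np.sin(a)+.0145*min(1,a/.2)*1.0; z=-.085*np.sin(a)+.0045*np.cos(a)
    p=pv+[x,z*np.sin(th),z*np.cos(th)+.019]; print(a,p.round(4)); plan(c2w(p))
```

```text
[-0.2017  0.0003  0.2694]
None [0.078  0.0053 0.1909]
shift [  -4.8 -279.7   78.7] rot [-0.03  0.04  0.04]
0 [ 0.078  -0.0041  0.1672]
shift [   4.7 -279.6  102.4] rot [-0.03  0.04  0.04]
0.2 [ 0.0917 -0.0104  0.1514]
shift [  11.  -293.3  118.1] rot [-0.03  0.04  0.04]
0.4 [ 0.0875 -0.0165  0.1361]
shift [  17.2 -289.2  133.4] rot [-0.03  0.04  0.04]
0.6 [ 0.0802 -0.0222  0.1219]
shift [  22.8 -281.8  147.7] rot [-0.03  0.04  0.04]
0.8 [ 0.0699 -0.0273  0.1093]
shift [  27.9 -271.6  160.2] rot [-0.03  0.04  0.04]
0.95 [ 0.0606 -0.0305  0.1012]
shift [  31.1 -262.2  168.3] rot [-0.03  0.04  0.04]
```

Emit:
play_rows(
  increments=[
    [[0,-35,0],[0,0,0],1],
    [[0,-75,0],[0,0,0],1],
    [[0,-120,0],[0,0,0],1],
    [[0,-165,0],[0,0,0],1],
    [[-3,-210,0],[0,0,0],1],
    [[-4,-250,0],[0,0,0],1],
    [[-4,-280,10],[0,0,0],1],
    [[-4,-282,50],[0,0,0],1],
    [[-2,-282,80],[0,0,0],1],
    [[2,-282,92],[0,0,0],1],
    [[5,-284,102],[0,0,0],1],
    [[8,-287,110],[0,0,0],1],
    [[11,-290,118],[0,0,0],1],
  ],
)

```text
time: 6.7
ee_pos: [0.5338, 0.0, 0.1528]
tcp_rot: [179.9, -0.1, 5.5]
wrist_force: [-0.3, -6.5, 2.9]
opening: -0.0001
grasp_force: 3.4
```

Emit:
play_rows(
  increments=[
    [[3,2,8],[0,0,0],1],
    [[6,4,15],[0,0,0],1],
    [[9,8,23],[0,0,0],1],
    [[12,12,30],[0,0,0],1],
    [[15,17,37],[0,0,0],1],
    [[18,23,44],[0,0,0],1],
    [[20,28,50],[0,0,0],1],
    [[20,28,50],[0,0,0],1],
  ],
)

```text
time: 7.5
ee_pos: [0.5551, -0.0261, 0.1009]
tcp_rot: [-180.0, 0.1, 5.5]
wrist_force: [0.1, -0.3, -0.4]
opening: -0.0002
grasp_force: 0.0
```

Run:
```python
from g import *
im,d,P=cam('scene');save('f.png',cv2.resize(im[130:250,180:340],None,fx=5,fy=5,interpolation=2))
print(w2c(tcp()[:3,3]),telemetry.get_obs()['wrist_force'])
```

```text
[ 0.0601533  -0.03006948  0.10155834] [ 0.41078982 -0.09882299 -0.75614001]
```

View pics/f.png

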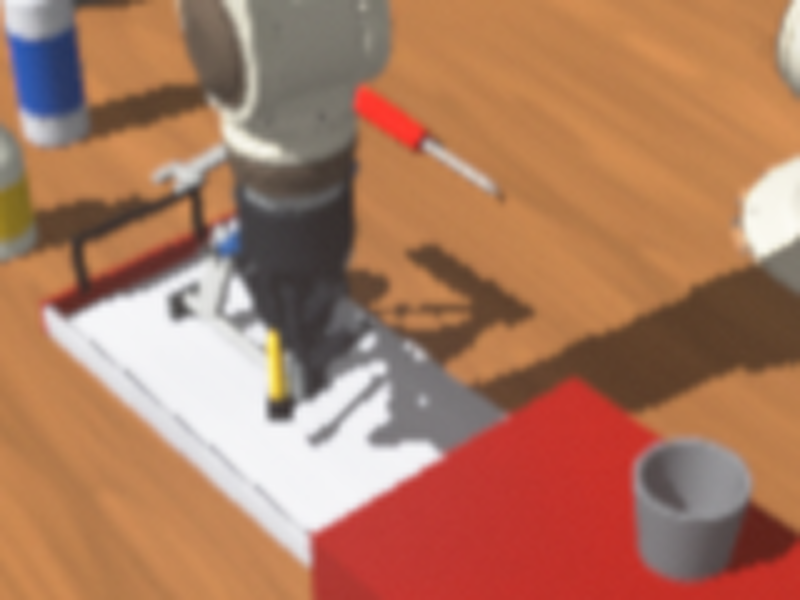

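The crop shows the yellow leg pointing straight down in the frame at about (277,370), so it snapped. Planning the tube grip next.

Run:
```python
from g import *
th=.38;zf=np.array([0,np.sin(th),np.cos(th)]);g=np.array([-.089,.056,.188])
for d in(.09,0): print(g+d*zf,c2w(g+d*zf)); plan(c2w(g+d*zf),5.48-90,-th)
```

```text
[-0.089       0.08938284  0.27157982] [ 0.45052546 -0.18562951  0.27157982]
shift [-119.7  149.1 -169.9] rot [17.13 17.16 88.82]
[-0.089  0.056  0.188] [ 0.48375572 -0.18244135  0.188     ]
shift [-86.2 149.1 -86.4] rot [17.13 17.16 88.82]
```

Emit:
play_rows(
  increments=[
    [[0,-8,-30],[0,0,0],1],
    [[0,-8,-75],[0,0,0],1],
    [[0,0,-120],[1.5,1.5,8],0.8],
    [[-10,10,-165],[3,3,16],0.6],
    [[-20,30,-200],[4.7,4.7,24],0.5],
    [[-40,55,-205],[6.2,6.2,32],0.4],
    [[-60,80,-205],[7.7,7.7,40],0.3],
    [[-80,110,-205],[9.3,9.3,48],0.3],
    [[-100,135,-205],[10.8,10.8,56],0.3],
    [[-115,149,-205],[12.3,12.3,64],0.3],
    [[-120,149,-200],[13.9,13.9,72],0.3],
    [[-120,149,-190],[15.4,15.4,80],0.3],
    [[-120,149,-180],[17.1,17.2,88.8],0.3],
    [[-120,149,-170],[17.1,17.2,88.8],0.3],
    [[-120,149,-170],[17.1,17.2,88.8],0.3],
    [[-120,149,-170],[17.1,17.2,88.8],0.3],
  ],
)

```text
time: 9.15
ee_pos: [0.3032, -0.2812, 0.2757]
tcp_rot: [-150.9, 0.0, -61.0]
wrist_force: [1.0, -0.0, 0.8]
opening: 0.0593
grasp_force: 0.0
```

Run:
```python
from g import *
T=tcp();im,d,P=cam('wrist');save('g.png',im);q=(P-C0)@RC
h=cv2.cvtColor(im,cv2.COLOR_RGB2HSV).astype(int)
m=(h[...,0]>100)&(h[...,0]<125)&(h[...,1]>110)&(q[...,2]>.17)&(abs(q[...,1]-.06)<.06)
print('tube',m.sum(),np.percentile(q[m],[2,50,98],axis=0).round(4).tolist())
t=(P-T[:3,3])@T[:3,:3]; tm=t[m]; print('in tool',np.percentile(tm,[2,50,98],axis=0).round(4).tolist())
o=telemetry.get_obs();print(o['opening'],w2c(o['ee_pos']),o['q'].round(1))
th=.38;zf=np.array([0,np.sin(th),np.cos(th)]);g=np.array([-.089,.056,.188])
plan(c2w(g),5.48-90,-th)
```

```text
tube 3206 [[-0.1399, 0.0591, 0.1831], [-0.0864, 0.0723, 0.1975], [-0.0155, 0.0771, 0.2021]]
in tool [[-0.0727, -0.1596, 0.1513], [-0.0075, -0.1297, 0.1634], [0.0445, -0.1059, 0.1806]]
0.059795581516021185 [-0.17001043  0.2473649   0.27574651] [-61.4 -16.7 -10.7  96.1  29.1 180. ]
shift [   1.  -138.9  177.7] rot [-7.22 10.03 20.93]
```

View pics/g.png

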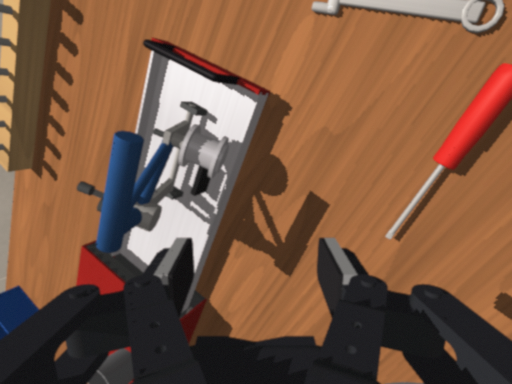

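The wrist view shows the tube at about (120,190), well away from the fingers. The last joint hit its 180° limit because I turned the wrong way. I'll turn back to yaw 95.5, which is the same grasp, passing through a safe high pose.

Run:
```python
from g import *
plan(c2w([-.089,.089,.31]),20,0)
```

```text
shift [ -12.1 -171.7   56.4] rot [-24.06 -20.57 -79.46]
```

Emit:
play_rows(
  increments=[
    [[0,-10,0],[-2,-2,-8],0.3],
    [[0,-30,0],[-4,-3.5,-14],0.3],
    [[0,-30,0],[-4,-3.5,-14],0.3],
    [[0,-30,0],[-4,-3.5,-14],0.3],
  ],
)

```text
time: 9.6
ee_pos: [0.3273, -0.2681, 0.2908]
tcp_rot: [-155.3, -3.3, -46.8]
wrist_force: [-0.2, 0.5, 0.2]
opening: 0.0597
grasp_force: 0.0
```

Run:
```python
from g import *
o=telemetry.get_obs();print(o['opening'],w2c(o['ee_pos']),o['q'].round(1),o['tcp_rot'])
plan(c2w([-.089,.089,.31]),20,0)
```

```text
0.05965776238812099 [-0.15929746  0.2198902   0.29078676] [-54.7 -13.5  -5.5  98.3  24.9 171.4] [-155.32132005   -3.27838353  -46.81703196]
shift [  25.5 -140.6   45. ] rot [-19.89 -17.2  -65.01]
```

Commands start from the pose actually reached, so this works as planned. Continuing.

Emit:
play_rows(
  increments=[
    [[3,-18,5],[-2.4,-2.1,-7.8],0.3],
    [[6,-35,11],[-4.8,-4.2,-15.6],0.3],
    [[9,-53,17],[-7.2,-6.2,-23.4],0.3],
    [[13,-70,22],[-9.5,-8.3,-31.2],0.3],
    [[16,-88,28],[-12,-10.3,-39],0.3],
    [[19,-105,34],[-14.3,-12.4,-46.8],0.3],
    [[22,-123,40],[-16.7,-14.5,-54.6],0.3],
    [[25,-140,45],[-19.1,-16.5,-62.4],0.3],
    [[25,-140,45],[-19.9,-17.2,-65],0.3],
    [[25,-140,45],[-19.9,-17.2,-65],0.3],
  ],
)

```text
time: 10.6
ee_pos: [0.4499, -0.1855, 0.3089]
tcp_rot: [-180.0, 0.1, 20.0]
wrist_force: [0.2, -0.1, -0.7]
opening: 0.0594
grasp_force: 0.0
```

Run:
```python
from g import *
o=telemetry.get_obs();print(w2c(o['ee_pos']),o['q'].round(1),o['tcp_rot'])
th=.38;zf=np.array([0,np.sin(th),np.cos(th)]);g=np.array([-.089,.056,.188])
plan(c2w(g+.1*zf),95.48,-th)
```

```text
[-0.08876704  0.08996382  0.30894968] [-22.4  -1.9   9.7 101.6  -0.  137.6] [-1.79960777e+02  5.62641134e-02  2.00183359e+01]
shift [-3.1 -0.5 28.1] rot [-18.59  14.35 -74.49]
```

Emit:
play_rows(
  increments=[
    [[0,0,0],[-1.9,1.4,-7.4],0.3],
    [[0,0,0],[-3.7,2.9,-14.9],0.3],
    [[0,0,0],[-5.6,4.3,-22.3],0.3],
    [[0,0,0],[-7.4,5.7,-29.8],0.3],
    [[0,0,0],[-9.3,7.2,-37.2],0.3],
    [[0,0,0],[-11.2,8.6,-44.7],0.3],
    [[0,0,5],[-13,10,-52.1],0.3],
    [[-1,0,10],[-14.9,11.5,-59.6],0.3],
    [[-2,0,18],[-16.7,12.9,-67],0.3],
    [[-3,-0.5,25],[-18.6,14.35,-74.5],0.3],
    [[-3,-0.5,28],[-18.6,14.35,-74.5],0.3],
    [[-3,-0.5,28],[-18.6,14.35,-74.5],0.3],
  ],
)

```text
time: 11.8
ee_pos: [0.4461, -0.1871, 0.281]
tcp_rot: [158.2, -0.1, 95.1]
wrist_force: [-0.4, -0.9, 0.7]
opening: 0.0604
grasp_force: 0.0
```

Run:
```python
from g import *
T=tcp();im,d,P=cam('wrist');save('i.png',im);q=(P-C0)@RC
h=cv2.cvtColor(im,cv2.COLOR_RGB2HSV).astype(int)
m=(h[...,0]>100)&(h[...,0]<125)&(h[...,1]>110)&(q[...,2]>.17)&(abs(q[...,1]-.06)<.06)
print('tube',m.sum(),np.percentile(q[m],[2,50,98],axis=0).round(4).tolist())
t=(P-T[:3,3])@T[:3,:3]; tm=t[m]; print('in tool',np.percentile(tm,[2,50,98],axis=0).round(4).tolist())
o=telemetry.get_obs();print(o['opening'],w2c(o['ee_pos']),o['q'].round(1))
g=np.array([-.089,.056,.188])
plan(c2w(g),95.48,-.38)
```

```text
tube 5914 [[-0.1348, 0.0552, 0.1908], [-0.0664, 0.0678, 0.2002], [-0.0121, 0.076, 0.2025]]
in tool [[-0.0447, -0.017, 0.0831], [0.0237, -0.0056, 0.0854], [0.078, 0.0053, 0.0912]]
0.05983134670500203 [-0.08991972  0.09349699  0.28148449] [-29.4 -21.3 -12.6  80.5  12.2  57.5]
shift [1.100e+00 1.000e-01 1.007e+02] rot [ 0.02  0.09 -0.34]
```

View pics/i.png

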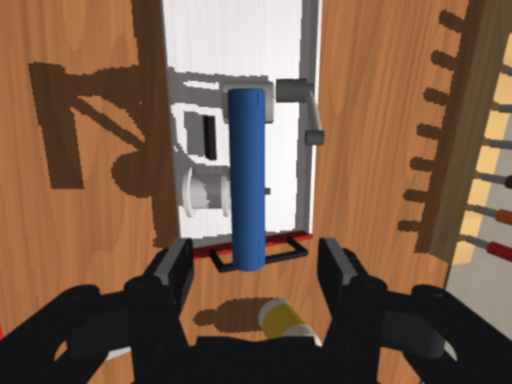

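The wrist view shows the tube running down the middle from (247,90) to (250,268), parallel to the fingers. It lies 5 mm to the tool's -y side, so I correct for that and grip.

Emit:
play_rows(
  increments=[
    [[2,-3,25],[0,0,0],0.3],
    [[4,-5,55],[0,0,-0.3],0.3],
    [[4,-5,80],[0,0,-0.3],0.3],
    [[4,-5,93],[0,0,-0.3],0.3],
    [[4,-5,96],[0,0,-0.3],0.3],
    [[4,-5,96],[0,0,-0.3],1],
    [[4,-5,96],[0,0,-0.3],1],
    [[4,-5,96],[0,0,-0.3],1],
    [[4,-5,96],[0,0,-0.3],1],
    [[4,-5,96],[0,0,-0.3],1],
  ],
  grip_force=50,
)

```text
time: 12.85
ee_pos: [0.4775, -0.18, 0.192]
tcp_rot: [158.1, 0.2, 95.7]
wrist_force: [-4.9, 1.2, 5.9]
opening: 0.0246
grasp_force: 49.0
```

Run:
```python
from g import *
T=tcp();o=telemetry.get_obs();p=w2c(T[:3,3]);print(p,o['opening'],o['wrist_force'],o['tcp_rot'])
rc=RC.T@T[:3,:3];print(rc.round(3))
th0=np.arctan2(rc[1,2]*-1,-rc[2,2]);print('lean by tool',th0)
# hinge from tube centre + lean .38
hy=p[1]-.165*np.sin(.38);hz=p[2]-.165*np.cos(.38);print('hinge',hy,hz)
H=np.array([hy,hz])
for th in(.33,.28,.23,.18,.13,.08,.03,0):
    q=np.array([p[0],hy+.165*np.sin(th),hz+.165*np.cos(th)]);print(th,end=' ')
    Rt=R.from_rotvec((.38-th)*CX).as_matrix()
    d=1000*T[:3,:3].T@(c2w(q)-T[:3,3]);print(d.round(1),np.degrees(T[:3,:3].T@((.38-th)*CX)).round(2))
```

```text
[-0.08594536  0.06196971  0.19200327] 0.02459048125997087 [-4.93816246  1.19622126  5.92635629] [158.08699426   0.20958177  95.6846688 ]
[[ 1.     0.005 -0.002]
 [ 0.004 -0.928 -0.373]
 [-0.004  0.373 -0.928]]
lean by tool 0.38246544440530167
hinge 0.0007678367061526373 0.03877360450952097
0.33 [-0.   8.2  0.2] [ 2.86  0.01 -0.01]
0.28 [-0.1 16.5  0.9] [ 5.73  0.03 -0.01]
0.23 [-0.1 24.7  1.9] [ 8.59  0.04 -0.02]
0.18 [-0.1 32.8  3.4] [11.46  0.05 -0.02]
0.13 [-0.2 40.8  5.2] [14.32  0.07 -0.03]
0.08 [-0.2 48.7  7.5] [17.19  0.08 -0.04]
0.03 [-0.2 56.6 10.1] [20.05  0.09 -0.04]
0 [-0.3 61.2 11.9] [21.77  0.1  -0.04]
```

Emit:
play_rows(
  increments=[
    [[0,4,0],[1.4,0,0],1],
    [[0,8,0.2],[2.9,0,0],1],
    [[0,12.4,0.5],[4.3,0,0],1],
    [[0,16.5,0.9],[5.7,0,0],1],
    [[0,20.6,1.4],[7.2,0,0],1],
    [[0,24.7,2],[8.6,0,0],1],
    [[0,28.8,2.6],[10,0,0],1],
    [[0,32.8,3.4],[11.5,0,0],1],
    [[0,36.8,4.3],[12.9,0,0],1],
    [[0,40.8,5.2],[14.3,0,0],1],
    [[0,44.8,6.3],[15.8,0,0],1],
    [[0,48.7,7.5],[17.2,0,0],1],
    [[0,52.7,8.8],[18.6,0,0],1],
    [[0,56.6,10.1],[20,0,0],1],
    [[0,60,11.4],[21.2,0,0],1],
    [[0,62,12.2],[21.9,0,0],1],
    [[0,62,12.2],[21.9,0,0],1],
    [[0,62,12.2],[21.9,0,0],1],
  ],
)

```text
time: 14.65
ee_pos: [0.54, -0.1739, 0.2032]
tcp_rot: [180.0, 0.2, 95.7]
wrist_force: [0.2, -2.9, 6.0]
opening: 0.0242
grasp_force: 49.3
```

Run:
```python
from g import *
o=telemetry.get_obs();print(w2c(o['ee_pos']),o['tcp_rot'],o['wrist_force'],o['opening'],o['grasp_force'])
for k in('scene','top'):
    im,d,P=cam(k);q=(P-C0)@RC;h=cv2.cvtColor(im,cv2.COLOR_RGB2HSV).astype(int)
    if k=='scene': save('k.png',cv2.resize(im[110:230,180:340],None,fx=5,fy=5,interpolation=2))
    b=(abs(q[...,0]+.05)<.15)&(abs(q[...,1])<.1)
    for n,m in dict(tube=b&(h[...,0]>100)&(h[...,0]<125)&(h[...,1]>110)&(q[...,2]>.17),leg=b&(h[...,0]>18)&(h[...,0]<32)&(h[...,1]>150)&(q[...,2]>.03),hand=b&(im.max(2)<70)&(q[...,0]<-.17)&(q[...,2]<.1)&(q[...,2]>.07)).items():
        if m.sum()>3: print(k,n,m.sum(),np.percentile(q[m],[3,50,97],axis=0).round(4).tolist())
```

```text
[-0.08589865 -0.00080042  0.20323025] [179.99294353   0.2358049   95.707247  ] [ 0.24621192 -2.86014143  6.0346471 ] 0.02424207514168715 49.30017650127411
scene tube 99 [[-0.0665, -0.0163, 0.1743], [-0.0274, -0.0109, 0.2076], [-0.0088, -0.0004, 0.2146]]
scene leg 29 [[-0.002, -0.0502, 0.0485], [0.0037, -0.0468, 0.088], [0.0086, -0.0435, 0.1221]]
scene hand 12 [[-0.1994, -0.0559, 0.0802], [-0.196, -0.03, 0.0842], [-0.1932, 0.0333, 0.0866]]
top tube 45 [[-0.0541, -0.0081, 0.2049], [-0.0369, -0.0029, 0.2118], [-0.0149, 0.0026, 0.2186]]
```

View pics/k.png

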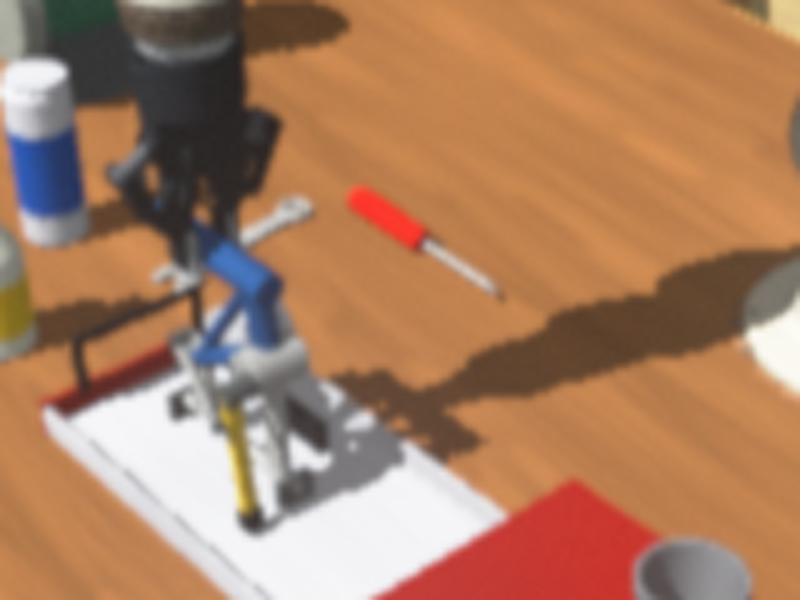

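The crop shows the frame upright in the gripper, the yellow leg fully down at (240,465), and the tray still out. Handing in.

```bash
python3 -c "
from workcell import workorder
print(workorder.job_done())"
```

```text
the job is handed in; nothing more can be done
None
```

I handed the job in at about 15 s: the tray is pulled out to its stop, the kickstand has snapped down, and the gripper is holding the frame upright; the hand-in returned no verdict.

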